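Seat the clip holder on the swivel base's three studs

ROBOT

A 7-joint arm with a two-finger parallel gripper is mounted at the origin on the work surface. World frame = base frame: x ahead of the robot, y to its left, z up, the work surface at z = 0. Lengths are in m, angles in rad, forces in N, time in s.
With the tool pointing down it reaches from about 0.4 to 0.85 m from the base axis. Payload 6.9 kg.
Tool frame: the origin (TCP) lies midway between the tips of the shut fingers; the grasp point (between the pads) lies 19 mm behind it; z points along the fingers, x is the direction in which the jaws open and shut, and the axes are right-handed (so a half turn about z gives the same grasp; the last joint's range is limited). The gripper opens to 85 mm and grips with 20 to 120 N. Pads are 22 mm wide; open, the fingers measure 114 mm over their backs; the gripper's body (76 mm by 85 mm) begins 54 mm behind the grasp point. The pads swing forward as they close: fully open they stand 13 mm farther back than shut.
Start: joints at [1.306, 0.507, -0.238, 1.5, 0.126, 1.149, -0.155], TCP at [0.226, -0.583, 0.231] pointing down, gripper open.
Joint ranges: [-3.08, 3.08], [-0.24, 2.05], [-1.43, 1.35], [0, 2.5], [-1.52, 4.66], [0.17, 1.96], [-2.89, 2.89]. Speed limits (rad/s): [2.39, 2.39, 3.14, 3.14, 3.14, 3.14, 3.14].

INTERFACE

Orientations are given as a rotation vector (axis times angle).
In Python, from station import ctrl, viewer, workorder gives the robot as it stands. The module is installed in compiled form; this text tells all that it offers.
- The arm moves only by the shell command python3 -m handwheel 'ROWS' [OPENING] [FORCE]. ROWS is JSON, a list of rows, each a list of 4 numbers: the shift along the tool's x, y, z in m, then the turn about the tool's z in degrees. A call has 1 to 20 rows; each row shifts and turns the commanded pose from where the row before left it, along the tool's axes as they then stand; what a row does not reach is not made up. A row lasts 1/12 s, in which the tool goes at most 41.7 mm and 7.16 degrees, less where a joint would pass 70% of its speed; a pose out of reach is approached as far as the arm can. A call with a gripper value outside its range is refused whole. OPENING is the finger opening in m, from 0 to 0.0854, set as the call begins (- or left out, the last holds). The fingers move at their own pace and stop on an object; FORCE is the grip in N (left out, the last holds). Time passes only in rows, so rows that do not move let the fingers close. It gives the time, the measured TCP pose, the force and the opening at its end, in the units of the state.
- ctrl.read_state(): the state, without advancing time (a new reading comes with each control period).
- viewer.snapshot(name): name is "side" or "top"; returns (picture, depth): 400x640x3 uint8, red, green, blue; 400x640 float32, m along the optical axis (not along the pixel's ray), 0 where there is no reading.
- viewer.camera_info(name): a dict with "camera_matrix" (3x3 intrinsics, pixels), "eye" and "orientation" of the camera in the world. Camera axes: x right, y up, looking along -z (the intrinsics and any distortion apply to the point x, -y, -z); pixel columns grow to the right and rows downward; lengths in m; the calibration is good to about 2 mm. A picture is of the moment at which its call begins. camera_info takes no time and is no camera call.
- workorder.close_job(): hands the job in, once; it reports no verdict.
The state is a dict: "t": time; "q": joint angles; "joint_velocities": joint speeds; "tau": joint torques, N m; "tcp_pos": TCP position; "orientation": TCP orientation; "wrist_force": force on the tool from outside, world axes, zero at the start; "wrist_torque": the same for the moment, N m; "gripper_width": finger opening in m.
Only numpy, scipy, OpenCV 4.12 (cv2) and the standard library are available. Lean on these libraries where they do the work, as an engineer would, in place of code of your own. Each camera call takes 0.05 s, during which the arm holds its last target. There are 200 camera calls.

TASK

Mount the clip holder on the white swivel base: pick it up by its square post, set its centre hole over the base's pilot pin, then, pressing only lightly, turn it until its three holes find the three studs and it slides down flush and upright. Let go of it there. Never force it, and leave the other things on the mat where they are.

Things in the scene. Friction and masses are not known exactly. Their poses are not given: they have to be found in the camera images.
- holder: Loose bare-metal clip holder, 0.3 to 0.5 kg, upright on the bench at any yaw. Origin: centre of its foot's underside; z up. Foot: square plate 84 x 84 x 12 mm, edges along x and y, three 9.5 mm through holes 29 mm from the middle at 0, 120 and 240 degrees from +x, and a 17.5 mm centre socket, open below, 28 mm deep up into the 36 mm square block on the plate. Fits in any of three turns.
- holder_grip (a point): Point on the holder's square post, 84 mm above the foot's underside; axes as the holder's. The post, 18 x 18 mm with faces along x and y, rises from 28 to 96 mm height and is the grip. A crossbar with a clip at each end runs along y, 116 mm long, tops at 46 mm; clips reach 33 mm to +x. Above that the post is free on all four sides.
- mount: Fixed white round swivel base: housing 124 mm wide at the foot, 28 mm high, small clamp knob on its +x side. Origin: centre of its underside; z up. On it a 96 mm round metal stud plate, clamped at a turn that is NOT measured: one stud stands within 0.5 rad (29 degrees) either way of the housing's +x. Held stiffly (3 N m), it gives no way under gentle work. Over 40 N of press on the base damages it.
- mount_seat (a point): Centre of the stud plate's flat top, 34 mm above the base's underside, axes as the housing's (not the studs'). The holder's origin comes here when flush. From it rise three dark studs, 7 mm wide, 14 mm high, 29 mm from the middle, 120 degrees apart. Unmatched, the foot rests on their tops, 14 mm above flush; the holes pass within about 2.5 degrees. A press of 3 to 10 N is enough to feel it.
- mount_pilot (a point): Top of the pilot pin in the middle of the stud plate, 24 mm above the plate's flat top. The pin is 16 mm wide and straight for 16 mm, then tapers to 7 mm at the top, so it enters the holder's centre socket before the studs are reached.
- meter: Bystander: multimeter lying flat, 150 x 76 x 38 mm, long side along its x. Origin: centre of its underside.
- spool: Bystander: grey solder spool standing on its flange, 56 mm wide, 38 mm high. Origin: centre of its underside.
- driver: Bystander: screwdriver lying flat, 180 mm long along its x.
- flux: Bystander: small white jar, 44 mm wide, 50 mm high. Origin: centre of its underside.
Not all that is in view belongs to the job. What is shaped like the mount but blue or turquoise is not meant.

How it is judged:
On the way, in this order (a step that is already met when the one before it is completed fails the run):
1. the holder is picked up clear of the bench (height (world z) of holder above 0.03 m), for 0.2 s.
2. its centre socket is on the base's pilot pin, near upright (horizontal distance between holder and mount_seat below 0.004 m and z of holder in the frame of mount_seat below 0.0165 m and angle between holder's own z axis and vertical below 0.12 rad), for 0.1 s.
At the end, for the whole second after the job is handed in: The holder sits flush on the stud plate (foot within 2 mm of its top), centred within 3 mm, upright within 0.04 rad, still and released (z of holder in the frame of mount_seat between -0.003 and 0.002 m and horizontal distance between holder and mount_seat below 0.003 m and angle between holder's own z axis and vertical below 0.04 rad and linear speed of holder below 0.01 m/s and contact force between the fingers and holder below 0.1 N); the robot touches nothing.
It fails at once if the holder is pressed or rammed on the base with more than 40 N (contact force between holder and mount above 40 N).
It fails at once if the multimeter is moved by more than 15 mm (distance of meter from where it was at the start of the episode above 0.015 m).
It fails at once if the solder spool is moved by more than 15 mm (distance of spool from where it was at the start of the episode above 0.015 m).
It fails at once if the screwdriver is moved by more than 15 mm (distance of driver from where it was at the start of the episode above 0.015 m).
It fails at once if the flux jar is moved by more than 15 mm (distance of flux from where it was at the start of the episode above 0.015 m).
It also fails if it takes over 64 s, if anything falls off the work surface, if the arm or the gripper's body presses on something with over 40 N, if the wrist force passes 120 N, or if a joint passes its speed limit or range.

## Working session

There is one attempt and no reset: what is moved stays moved. The work goes in short steps, Python scripts to look and compute and a shell command to move; the robot and the scene stay as the last step left them, time stands still between calls to the robot, and variables do not carry over. Pictures are saved under pics/ and viewed, about 8 in all and at most 12, crops included, and the job is handed in when it is done.

```bash
mkdir -p pics; cat > h.py <<'E'
import numpy as np, cv2
from scipy.spatial.transform import Rotation as R
from station import ctrl, viewer, workorder
def cam(n):
    i=viewer.camera_info(n); o=np.array(i["orientation"],float)
    Rm=o if o.shape==(3,3) else R.from_rotvec(o).as_matrix()
    return np.array(i["camera_matrix"]),np.array(i["eye"]),Rm,i
def cloud(n,d):
    K,e,Rm,_=cam(n); v,u=np.mgrid[:400,:640]
    p=np.stack([(u-K[0,2])/K[0,0]*d,-(v-K[1,2])/K[1,1]*d,-d],-1)
    return p@Rm.T+e
def proj(n,P):
    K,e,Rm,_=cam(n); c=(np.atleast_2d(P)-e)@Rm
    return np.c_[K[0,0]*c[:,0]/-c[:,2]+K[0,2], K[1,1]*c[:,1]/c[:,2]+K[1,2]] if 0 else np.c_[K[0,2]+K[0,0]*c[:,0]/-c[:,2],K[1,2]+K[1,1]*-c[:,1]/-c[:,2]]
def save(n,img): cv2.imwrite("pics/"+n+".png",img[...,::-1])
E
python3 - <<'E'
from h import *
for n in("top","side"):
    im,d=viewer.snapshot(n); save(n+"0",im); np.save(n+"0.npy",d); print(viewer.camera_info(n))
s=ctrl.read_state();print(s)
E
```

```text
{'camera_matrix': array([[421.55798649,   0.        , 324.97184064],
       [  0.        , 421.55798649, 199.34110944],
       [  0.        ,   0.        ,   1.        ]]), 'eye': array([ 0.38442684, -0.00953427,  1.03741179]), 'orientation': array([ 0.1566861 , -0.11809568, -1.55700084])}
{'camera_matrix': array([[513.69134526,   0.        , 324.14613554],
       [  0.        , 513.69134526, 199.78725395],
       [  0.        ,   0.        ,   1.        ]]), 'eye': array([0.16682538, 0.71666156, 1.08443711]), 'orientation': array([ 0.21788755, -0.89640037, -2.5407588 ])}
{'t': 0.1, 'q': array([ 1.3065246 ,  0.50824336, -0.23751384,  1.50104372,  0.12571282,
        1.14890403, -0.15480926]), 'joint_velocities': array([-1.31984150e-04, -1.60075519e-03,  1.47175325e-04, -1.42772967e-03,
       -3.81180670e-04, -4.87262404e-05,  1.98500951e-03]), 'tau': array([-5.12017592e-03, -6.21832681e+01, -2.19388783e+00, -2.50200230e+01,
        1.26818282e-02,  7.89060752e-03, -1.36330345e-05]), 'tcp_pos': array([ 0.22562995, -0.58236199,  0.23051872]), 'orientation': array([-2.59123821e+00,  1.77472324e+00,  2.13075179e-03]), 'wrist_force': array([ 0.07477598, -0.57152519,  0.11549098]), 'wrist_torque': array([0.01533606, 0.00538159, 0.00654727]), 'gripper_width': 0.08567426201849575}
```

View pics/top0.png

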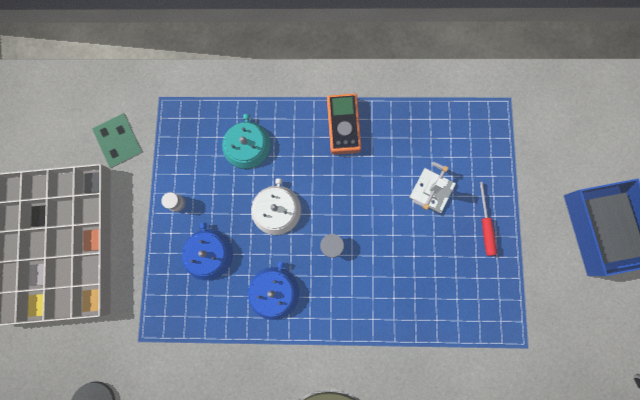

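View pics/side0.png

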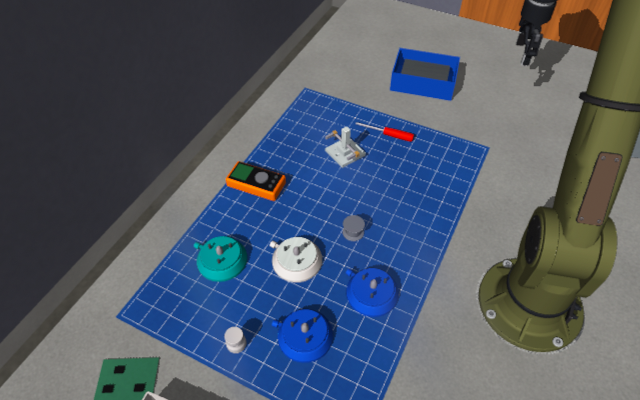

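Candidates for the mount in the top view: the white one at (276,209), a turquoise one at (246,145), and blue ones at (206,253) and (273,293). I choose the white one. The holder is at (433,190), the only metal one. Next is a close crop of both.

```bash
python3 - <<'E'
from h import *
im=cv2.imread("pics/top0.png")
a=cv2.resize(im[150:230,393:473],None,fx=5,fy=5,interpolation=cv2.INTER_CUBIC)
b=cv2.resize(im[170:250,236:316],None,fx=5,fy=5,interpolation=cv2.INTER_CUBIC)
cv2.imwrite("pics/crop1.png",np.hstack([a,b]))
d=np.load("top0.npy"); P=cloud("top",d)
def reg(n,u0,u1,v0,v1,z0,z1):
    p=P[v0:v1,u0:u1].reshape(-1,3); p=p[(p[:,2]>z0)&(p[:,2]<z1)]
    if len(p)<4: print(n,len(p));return
    r=cv2.minAreaRect((p[:,:2]*1000).astype(np.float32)); c,rad=cv2.minEnclosingCircle((p[:,:2]*1000).astype(np.float32))
    print(n,len(p),p.mean(0).round(4),np.median(p[:,2]).round(4),r,c,rad)
reg("post",393,473,150,230,.085,.11)
reg("postside",393,473,150,230,.055,.085)
reg("bar",393,473,150,230,.036,.055)
reg("foot",393,473,150,230,.006,.018)
reg("pin",236,316,170,250,.052,.075)
reg("studs",236,316,170,250,.040,.052)
reg("plate",236,316,170,250,.030,.038)
reg("housing",236,316,170,250,.015,.031)
Ps=cloud("side",np.load("side0.npy"))
P=Ps
reg("s post",315,375,115,175,.09,.11);reg("s foot",315,375,115,175,.006,.018)
reg("s plate",260,330,225,290,.030,.038);reg("s pin",260,330,225,290,.052,.07);
E
```

```text
post 75 [ 0.5909 -0.2454  0.0945] 0.0949 ((591.380126953125, -246.0617218017578), (17.594511032104492, 18.35822105407715), 63.74455642700195) (592.0537109375, -246.4681396484375) 12.11228084564209
postside 38 [ 0.5868 -0.241   0.0713] 0.0704 ((588.4563598632812, -240.2567596435547), (23.415756225585938, 11.735950469970703), 20.980283737182617) (590.4783935546875, -245.5299072265625) 11.710055351257324
bar 238 [ 0.5931 -0.2388  0.0434] 0.0431 ((597.2159423828125, -235.04685974121094), (40.17631149291992, 116.06753540039062), 62.36503219604492) (595.5202026367188, -238.8846435546875) 59.078468322753906
foot 798 [ 0.5904 -0.2451  0.0114] 0.0114 ((612.3023681640625, -257.3179931640625), (126.66699981689453, 136.07034301757812), 59.492774963378906) (606.2288208007812, -268.45489501953125) 84.48458099365234
pin 21 [0.5397 0.139  0.056 ] 0.0556 ((540.1482543945312, 139.7535858154297), (9.77032470703125, 10.014955520629883), 45.86259460449219) (540.1304321289062, 139.74969482421875) 6.135774612426758
studs 40 [0.5386 0.1396 0.0469] 0.0473 ((535.6673583984375, 145.8146514892578), (55.85575485
[... 612 characters left out ...]
, 20.687841415405273), 66.5638198852539) (587.4744873046875, -249.0911102294922) 13.153580665588379
s foot 494 [ 0.5904 -0.2528  0.0117] 0.0119 ((599.760009765625, -280.929931640625), (174.5194091796875, 242.4673614501953), 29.179981231689453) (610.5889282226562, -278.1599426269531) 137.87974548339844
s plate 946 [0.5362 0.1409 0.0342] 0.0343 ((537.3870239257812, 139.898681640625), (98.48784637451172, 101.10566711425781), 66.85022735595703) (537.2297973632812, 140.57640075683594) 52.8858757019043
s pin 24 [0.5362 0.1401 0.0559] 0.0546 ((538.1438598632812, 140.2215118408203), (13.665055274963379, 13.381670951843262), 80.70278930664062) (537.2254028320312, 141.09266662597656) 8.326011657714844
```

View pics/crop1.png

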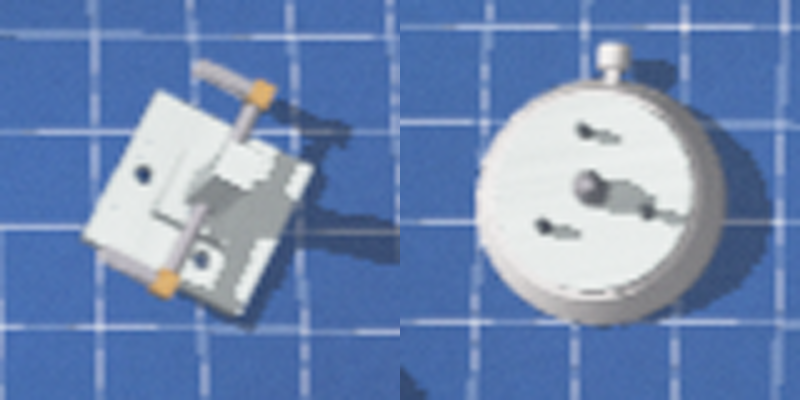

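The crop shows the holder on the left, with its post near (215,190) and its clips pointing upper-left (its +x). On the right is the white mount: knob (613,52), pin (592,187), stud tops at (585,131), (545,226) and (648,212).

```bash
cat >> h.py <<'E'
def go(x,y,z,yaw,s=None):
    "tool-frame shift (after the turn) and turn, from measured pose"
    s=s or ctrl.read_state(); M=R.from_rotvec(s["orientation"]).as_matrix()
    cur=np.degrees(np.arctan2(M[1,0],M[0,0])); dy=(yaw-cur+180)%360-180
    d=np.array([x,y,z])-s["tcp_pos"]; a=np.radians(yaw)
    sh=[d[0]*np.cos(a)+d[1]*np.sin(a), d[0]*np.sin(a)-d[1]*np.cos(a), -d[2]]
    print("cur yaw %.2f tilt %.3f turn %.2f shift(mm)"%(cur,np.degrees(np.arccos(-M[2,2])),-dy),(np.array(sh)*1000).round(1))
def ray(n,u,v,z):
    K,e,Rm,_=cam(n); r=Rm@np.array([(u-K[0,2])/K[0,0],-(v-K[1,2])/K[1,1],-1]); return e+r*(z-e[2])/r[2]
E
python3 - <<'E'
from h import *
pts=[]
for n,u,v,z in [("s1",585,131,.048),("s2",545,226,.048),("s3",648,212,.048),("pin",591,186,.058),("knob",613,52,.02)]:
    p=ray("top",236+(u-400)/5-.4,170+v/5-.4,z);print(n,p.round(4));pts.append(p[:2])
c=np.mean(pts[:3],0);print(c)
for p in pts:
    d=p-c;print(np.degrees(np.arctan2(d[1],d[0])).round(1),np.hypot(*d).round(4))
go(.591,-.2455,.225,-27.5)
E
```

```text
s1 [0.5672 0.1414 0.048 ]
s2 [0.5211 0.159  0.048 ]
s3 [0.5282 0.1101 0.048 ]
pin [0.539  0.1362 0.058 ]
knob [0.6123 0.1331 0.02  ]
[0.53884992 0.1368487 ]
9.2 0.0287
128.7 0.0284
-111.6 0.0288
-80.0 0.0007
-2.9 0.0735
cur yaw -68.81 tilt 0.092 turn -41.31 shift(mm) [ 168.5 -467.5    5.5]
```

```bash
python3 -m handwheel '[[0,0,0,-7],[0,0,0,-7],[0,0,0,-7],[0,0,0,-7],[0,0,0,-7],[0,0,0,-6.3],[0.013,-0.036,0,0],[0.013,-0.036,0,0],[0.013,-0.036,0,0],[0.013,-0.036,0,0],[0.013,-0.036,0,0],[0.013,-0.036,0,0],[0.013,-0.036,0,0],[0.013,-0.036,0,0],[0.013,-0.036,0,0],[0.013,-0.036,0,0],[0.013,-0.036,0,0],[0.013,-0.036,0,0],[0.0125,-0.0355,0,0],[0,0,0,0]]' 0.085 60; python3 - <<'E'
from h import *
go(.591,-.2455,.13,-27.5)
im,d=viewer.snapshot("side"); save("s1",cv2.resize(im[60:200,250:450],None,fx=3,fy=3))
E
```

```text
t: 1.77
tcp_pos: [0.5966, -0.2366, 0.2309]
orientation: [-3.049, 0.729, -0.002]
wrist_force: [0.2, 1.5, -0.3]
gripper_width: 0.085
cur yaw -26.89 tilt 0.389 turn 0.61 shift(mm) [ -0.9  10.4 100.9]
```

View pics/s1.png

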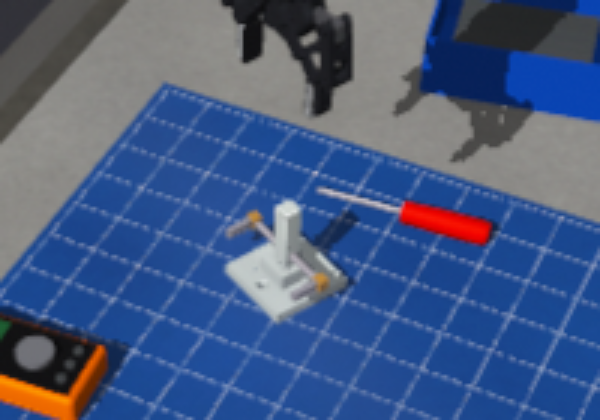

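The view shows the open fingers (crop about (290,60)) above and in line with the post (287,215), and nothing else nearby. Correct and descend partway.

```bash
python3 -m handwheel '[[0,0,0,0],[0,0,0,0],[0,0,0,0]]'; python3 - <<'E'
from h import *
go(.591,-.2455,.062,-27.5)
im,d=viewer.snapshot("top"); P=cloud("top",d)
p=P[150:230,393:473].reshape(-1,3);p=p[(p[:,2]>.085)&(p[:,2]<.11)];print(len(p),p.mean(0))
E
```

```text
t: 2.07
tcp_pos: [0.5901, -0.2479, 0.2311]
orientation: [3.049, -0.751, -0.001]
wrist_force: [-0.7, -0.4, 0.1]
gripper_width: 0.0852
cur yaw -27.67 tilt 0.074 turn -0.17 shift(mm) [ -0.3  -2.5 169.1]
75 [ 0.59094897 -0.24532852  0.09452692]
```

```bash
python3 -m handwheel '[[0,-0.0025,0.03,0],[0,0,0.03,0],[0,0,0.03,0],[0,0,0.03,0],[0,0,0.02,0],[0,0,0.015,0],[0,0,0.01,0],[0,0,0.004,0],[0,0,0,0],[0,0,0,0],[0,0,0,0]]' 0.085 60 && python3 -m handwheel '[[0,0,0,0],[0,0,0,0],[0,0,0,0],[0,0,0,0],[0,0,0,0],[0,0,0,0],[0,0,0,0],[0,0,0,0]]' 0 60
```

```text
t: 3.03
tcp_pos: [0.5931, -0.2441, 0.0636]
orientation: [3.051, -0.747, 0.003]
wrist_force: [-0.5, 0.2, 0.6]
gripper_width: 0.0854
t: 3.7
tcp_pos: [0.5927, -0.2438, 0.0624]
orientation: [3.051, -0.747, 0.001]
wrist_force: [2.1, 0.5, -0.6]
gripper_width: 0.0173
```

```bash
python3 -m handwheel '[[0,0,-0.005,0],[0,0,-0.01,0],[0,0,-0.02,0],[0,0,-0.03,0],[0,0,-0.03,0],[0,0,-0.02,0],[0,0,-0.01,0],[0,0,0,0],[0,0,0,0],[0,0,0,0],[0,0,0,0]]' ; python3 - <<'E'
from h import *
s=ctrl.read_state();print(s["wrist_force"],s["wrist_torque"])
go(.539,.139,s["tcp_pos"][2],38.8)
im,d=viewer.snapshot("side"); save("s2",cv2.resize(im[60:200,250:450],None,fx=3,fy=3)); P=cloud("side",d)
E
```

```text
t: 4.62
tcp_pos: [0.5914, -0.2436, 0.1854]
orientation: [-3.051, 0.747, 0.005]
wrist_force: [-0.2, -0.4, -3.4]
gripper_width: 0.0171
[-0.19564806 -0.44410091 -3.37570859] [0.05238792 0.05859155 0.04034769]
cur yaw -27.51 tilt 0.191 turn -66.31 shift(mm) [ 198.9 -331.    -0. ]
```

View pics/s2.png

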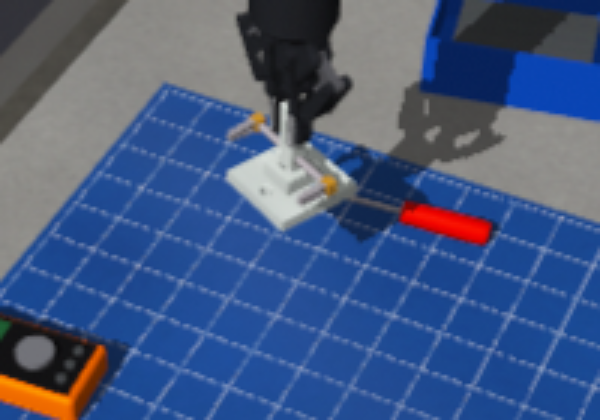

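The holder is in the grip and level, clear of everything, with its foot corners in the crop at (228,178), (285,228) and (355,190). Now turn and carry it.

```bash
python3 -m handwheel '[[0,0,0,-3],[0,0,0,-6],[0,0,0,-7],[0,0,0,-7],[0,0,0,-7],[0,0,0,-7],[0,0,0,-7],[0,0,0,-7],[0,0,0,-7],[0,0,0,-5],[0,0,0,-3.3]]'; python3 -m handwheel '[[0.006,-0.010,0,0],[0.0124,-0.0206,0,0],[0.018,-0.030,0,0],[0.018,-0.030,0,0],[0.018,-0.030,0,0],[0.018,-0.030,0,0],[0.018,-0.030,0,0],[0.018,-0.030,0,0],[0.018,-0.030,0,0],[0.018,-0.030,0,0],[0.0184,-0.0304,0,0],[0.012,-0.02,0,0],[0.006,-0.010,0,0],[0,0,0,0],[0,0,0,0],[0,0,0,0],[0,0,0,0]]' ; python3 - <<'E'
from h import *
s=ctrl.read_state()
go(.539,.139,s["tcp_pos"][2],38.8)
im,d=viewer.snapshot("side"); im2,d2=viewer.snapshot("top"); np.savez("a.npz",d=d,d2=d2)
save("s3",np.hstack([cv2.resize(im[150:300,220:370],None,fx=2.66,fy=2.66),cv2.resize(im2[130:280,200:350],None,fx=2.66,fy=2.66)]))
P=cloud("top",d2)[130:280,200:350].reshape(-1,3);h=np.histogram(P[:,2],np.arange(0.1,.2,.004));print(h)
E
```

```text
t: 5.58
tcp_pos: [0.5919, -0.2439, 0.186]
orientation: [-2.96, -1.05, 0.002]
wrist_force: [-1.6, -0.2, -3.4]
gripper_width: 0.0171
t: 7.0
tcp_pos: [0.5403, 0.1369, 0.1869]
orientation: [2.964, 1.038, -0.001]
wrist_force: [-0.2, 0.4, -4.1]
gripper_width: 0.0171
cur yaw 38.61 tilt 0.073 turn -0.19 shift(mm) [ 0.3 -2.5 -0. ]
(array([0, 0, 0, 0, 0, 0, 0, 0, 0, 0, 0, 0, 0, 0, 0, 0, 0, 0, 0, 0, 0, 0,
       0, 0]), array([0.1  , 0.104, 0.108, 0.112, 0.116, 0.12 , 0.124, 0.128, 0.132,
       0.136, 0.14 , 0.144, 0.148, 0.152, 0.156, 0.16 , 0.164, 0.168,
       0.172, 0.176, 0.18 , 0.184, 0.188, 0.192, 0.196]))
```

View pics/s3.png

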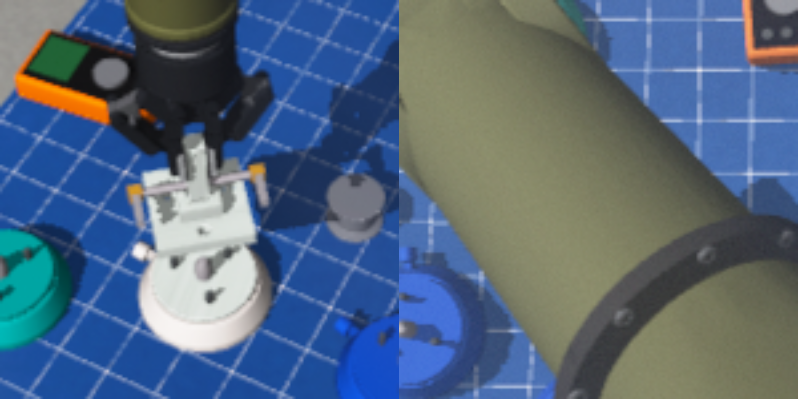

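The left view shows the holder level over the white mount, its foot front edge at (205,245) and the mount's pin at (205,265). The arm blocks the top view. I'll measure the in-hand foot with the side camera, which keeps the same bias as its mount reading.

```bash
python3 - <<'E'
from h import *
d=np.load("a.npz")["d"]; P=cloud("side",d)[180:270,250:340].reshape(-1,3)
for z0,z1 in((.130,.142),(.133,.140)):
    p=P[(P[:,2]>z0)&(P[:,2]<z1)]
    print(len(p),p.mean(0),cv2.minAreaRect((p[:,:2]*1000).astype(np.float32)))
p=p
print(np.histogram(P[:,2],np.arange(.1,.19,.004)))
# Robust rect edges in holder frame, yaw fitted
best=None
for yaw in np.arange(120,138,.5):
    a=np.radians(yaw);e=np.array([[np.cos(a),np.sin(a)],[-np.sin(a),np.cos(a)]]);q=p[:,:2]@e.T
    lo,hi=np.percentile(q,1,0),np.percentile(q,99,0); A=np.prod(hi-lo)
    if best is None or A<best[0]: best=(A,yaw,lo,hi,((lo+hi)/2)@e)
print(best)
# mount rim
S=cloud("side",np.load("side0.npy"))[225:290,260:330].reshape(-1,3);m=S[(S[:,2]>.030)&(S[:,2]<.0375)];print(cv2.minAreaRect((m[:,:2]*1000).astype(np.float32)),(np.percentile(m[:,:2],1,0)+np.percentile(m[:,:2],99,0))/2)
E
```

```text
748 [0.53316904 0.14438628 0.13671887] ((540.4965209960938, 133.40457153320312), (84.0291519165039, 89.53782653808594), 38.88269805908203)
656 [0.53394951 0.14348754 0.13680945] ((540.4965209960938, 133.40457153320312), (84.0291519165039, 89.53782653808594), 38.88269805908203)
(array([  0,   0,   0,   0,   0,   5,  26,  57, 220, 451,  60,  17,  31,
        84,  11,  36,  84, 135,  32,  13,   6,  11]), array([0.1  , 0.104, 0.108, 0.112, 0.116, 0.12 , 0.124, 0.128, 0.132,
       0.136, 0.14 , 0.144, 0.148, 0.152, 0.156, 0.16 , 0.164, 0.168,
       0.172, 0.176, 0.18 , 0.184, 0.188]))
(np.float64(0.006942660811548763), np.float64(129.0), array([-0.27690993, -0.54546668]), array([-0.1932747 , -0.46245548]), array([0.53959971, 0.13445194]))
((537.3870239257812, 139.898681640625), (98.48784637451172, 101.10566711425781), 66.85022735595703) [0.53739898 0.14033012]
```

```bash
python3 - <<'E'
from h import *
go(.5378,.1417,.124,38.7)
E
```

```text
cur yaw 38.63 tilt 0.038 turn -0.07 shift(mm) [ 0.8 -5.1 63.1]
```

```bash
python3 -m handwheel '[[0.0008,-0.005,0.005,0],[0,0,0.015,0],[0,0,0.02,0],[0,0,0.012,0],[0,0,0.006,0],[0,0,0.003,0],[0,0,0.001,0],[0,0,0,0],[0,0,0,0],[0,0,0,0]]' ; python3 - <<'E'
from h import *
go(.5378,.1417,.113,38.7)
im,d=viewer.snapshot("side"); 
save("s4",cv2.resize(im[200:290,245:345],None,fx=6,fy=6,interpolation=cv2.INTER_CUBIC))
P=cloud("side",d)[200:290,245:345].reshape(-1,3);p=P[(P[:,2]>.071)&(P[:,2]<.078)]
a=np.radians(129);e=np.array([[np.cos(a),np.sin(a)],[-np.sin(a),np.cos(a)]]);q=p[:,:2]@e.T
lo,hi=np.percentile(q,1,0),np.percentile(q,99,0);print(len(p),np.median(p[:,2]),hi-lo,((lo+hi)/2)@e)
E
```

```text
t: 7.93
tcp_pos: [0.5379, 0.1434, 0.126]
orientation: [2.963, 1.043, 0.002]
wrist_force: [0.3, -0.6, -3.9]
gripper_width: 0.0171
cur yaw 38.78 tilt 0.073 turn 0.08 shift(mm) [-1.2  1.3 13. ]
550 0.07561015022156037 [0.08508415 0.08277983] [0.53760653 0.14057846]
```

View pics/s4.png

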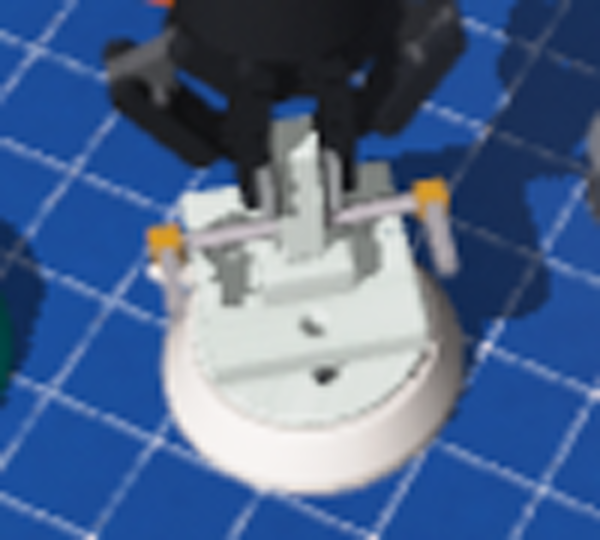

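The foot is centred on the base within 1 mm in the same camera. Its front hole (315,323) lines up with the front stud (323,375). Lower it onto the pin.

```bash
python3 -m handwheel '[[0,0,0.002,0],[0,0,0.002,0],[0,0,0.002,0],[0,0,0.002,0],[0,0,0,0],[0,0,0,0]]'; python3 -m handwheel '[[0,0,0.002,0],[0,0,0.002,0],[0,0,0.001,0],[0,0,0,0],[0,0,0,0],[0,0,0,0]]'
```

```text
t: 8.48
tcp_pos: [0.5374, 0.1432, 0.1171]
orientation: [-2.963, -1.043, 0.001]
wrist_force: [0.4, -0.4, -3.8]
gripper_width: 0.017
t: 8.98
tcp_pos: [0.5375, 0.1429, 0.1122]
orientation: [2.963, 1.043, -0.001]
wrist_force: [-0.1, -0.6, -2.7]
gripper_width: 0.0172
```

```bash
for i in 1 2; do python3 -m handwheel '[[0,0,0.001,0],[0,0,0.0005,0],[0,0,0,0],[0,0,0,0],[0,0,0,0]]'; done
```

```text
t: 9.4
tcp_pos: [0.5375, 0.1429, 0.1107]
orientation: [2.963, 1.043, -0.0]
wrist_force: [-0.1, -2.9, -4.5]
gripper_width: 0.0168
t: 9.82
tcp_pos: [0.5375, 0.1429, 0.1092]
orientation: [2.963, 1.043, -0.001]
wrist_force: [-0.4, -2.8, -3.9]
gripper_width: 0.0171
```

```bash
python3 -m handwheel '[[-0.0003,0.0004,0.0005,0],[0,0,0.0005,0],[0,0,0,0],[0,0,0,0],[0,0,0,0]]';python3 -m handwheel '[[0,0,0.001,0],[0,0,0,0],[0,0,0,0],[0,0,0,0]]'
```

```text
t: 10.23
tcp_pos: [0.5375, 0.1427, 0.1083]
orientation: [-2.963, -1.043, 0.0]
wrist_force: [-0.3, -4.0, -1.7]
gripper_width: 0.0171
t: 10.57
tcp_pos: [0.5376, 0.1427, 0.1072]
orientation: [-2.963, -1.043, 0.0]
wrist_force: [0.6, -3.0, -2.9]
gripper_width: 0.0177
```

The wrist force still shows only the holder's weight, at 3 mm below the stud tops, so the studs have entered. Continue gently.

```bash
python3 -m handwheel '[[-0.0003,0.0004,0.001,0],[0,0,0.001,0],[0,0,0,0],[0,0,0,0]]';python3 -m handwheel '[[0,0,0.001,0],[0,0,0.001,0],[0,0,0,0],[0,0,0,0]]';python3 -m handwheel '[[0,0,0.001,0],[0,0,0.001,0],[0,0,0,0],[0,0,0,0]]'
```

```text
t: 10.9
tcp_pos: [0.5376, 0.1425, 0.1052]
orientation: [-2.963, -1.043, -0.0]
wrist_force: [0.1, -2.2, -4.4]
gripper_width: 0.0173
t: 11.23
tcp_pos: [0.5376, 0.1424, 0.1032]
orientation: [-2.963, -1.043, -0.0]
wrist_force: [-0.1, -0.9, -3.9]
gripper_width: 0.0171
t: 11.57
tcp_pos: [0.5376, 0.1424, 0.1012]
orientation: [-2.963, -1.043, -0.0]
wrist_force: [-0.4, -0.7, -4.1]
gripper_width: 0.0171
```

```bash
python3 -m handwheel '[[0,0,0.001,0],[0,0,0.001,0],[0,0,0,0],[0,0,0,0]]';python3 -m handwheel '[[0,0,0.001,0],[0,0,0.0005,0],[0,0,0,0],[0,0,0,0]]';python3 -m handwheel '[[0,0,0.0005,0],[0,0,0,0],[0,0,0,0]]'
```

```text
t: 11.9
tcp_pos: [0.5375, 0.1423, 0.0992]
orientation: [-2.963, -1.043, 0.0]
wrist_force: [-0.5, 0.2, -4.2]
gripper_width: 0.0168
t: 12.23
tcp_pos: [0.5375, 0.1423, 0.0977]
orientation: [-2.963, -1.043, 0.0]
wrist_force: [-0.9, 0.3, -2.7]
gripper_width: 0.017
t: 12.48
tcp_pos: [0.5376, 0.1423, 0.0973]
orientation: [-2.963, -1.043, -0.0]
wrist_force: [0.1, -0.4, -3.0]
gripper_width: 0.0176
```

```bash
python3 -m handwheel '[[0,0,0.0005,0],[0,0,0,0],[0,0,0,0]]';python3 -m handwheel '[[0,0,0.0005,0],[0,0,0,0],[0,0,0,0]]'
```

```text
t: 12.73
tcp_pos: [0.5376, 0.1422, 0.0968]
orientation: [-2.963, -1.043, -0.0]
wrist_force: [-0.6, -0.4, -3.8]
gripper_width: 0.0171
t: 12.98
tcp_pos: [0.5376, 0.1422, 0.0963]
orientation: [-2.963, -1.043, -0.0]
wrist_force: [0.2, -0.6, -3.4]
gripper_width: 0.0171
```

```bash
python3 -m handwheel '[[0,0,0.0005,0],[0,0,0,0],[0,0,0,0]]';python3 -m handwheel '[[0,0,0.0003,0],[0,0,0,0],[0,0,0,0]]'
```

```text
t: 13.23
tcp_pos: [0.5378, 0.1424, 0.0962]
orientation: [2.963, 1.043, 0.001]
wrist_force: [-0.1, 0.1, 2.9]
gripper_width: 0.0169
t: 13.48
tcp_pos: [0.5378, 0.1424, 0.0962]
orientation: [2.963, 1.043, 0.001]
wrist_force: [-1.9, 0.1, 5.7]
gripper_width: 0.0172
```

Firm contact at the flush height, with about 9 N of press. Relax, release, and check before retreating.

```bash
python3 -m handwheel '[[0,0,-0.0006,0],[0,0,0,0],[0,0,0,0]]'; python3 -m handwheel '[[0,0,0,0],[0,0,0,0],[0,0,0,0],[0,0,0,0],[0,0,0,0],[0,0,0,0],[0,0,0,0]]' 0.07; python3 -m handwheel '[[0,0,-0.005,0],[0,0,-0.01,0],[0,0,-0.02,0],[0,0,-0.03,0],[0,0,-0.03,0],[0,0,-0.03,0],[0,0,-0.02,0],[0,0,-0.005,0],[0,0,0,0],[0,0,0,0],[0,0,0,0]]'; python3 - <<'E'
from h import *
im,d=viewer.snapshot("side")
save("s5",cv2.resize(im[100:350,150:450],None,fx=2.6,fy=2.4,interpolation=cv2.INTER_CUBIC))
P=cloud("side",d)[200:290,245:345].reshape(-1,3);p=P[(P[:,2]>.041)&(P[:,2]<.050)]
a=np.radians(129);e=np.array([[np.cos(a),np.sin(a)],[-np.sin(a),np.cos(a)]]);q=p[:,:2]@e.T
lo,hi=np.percentile(q,1,0),np.percentile(q,99,0);print(len(p),"foot top",np.median(p[:,2]),hi-lo,((lo+hi)/2)@e)
t=P[(P[:,2]>.122)&(P[:,2]<.136)];print("post top",len(t),t.mean(0) if len(t) else 0)
c=np.linalg.lstsq(np.c_[p[:,:2],np.ones(len(p))],p[:,2],rcond=None)[0];print("slope",c[:2])
E
```

```text
t: 13.73
tcp_pos: [0.5377, 0.1423, 0.0962]
orientation: [-2.963, -1.043, -0.001]
wrist_force: [-0.0, 0.0, 2.3]
gripper_width: 0.0168
t: 14.32
tcp_pos: [0.5376, 0.1422, 0.0961]
orientation: [-2.963, -1.043, 0.0]
wrist_force: [0.1, -0.9, -0.4]
gripper_width: 0.0703
t: 15.23
tcp_pos: [0.537, 0.1417, 0.245]
orientation: [2.963, 1.043, -0.003]
wrist_force: [-0.6, -0.2, -1.3]
gripper_width: 0.07
702 foot top 0.04625650957704752 [0.08479202 0.08281454] [0.53717387 0.13941459]
post top 66 [0.53691489 0.14044038 0.12944821]
slope [ 0.00495213 -0.00530592]
```

View pics/s5.png

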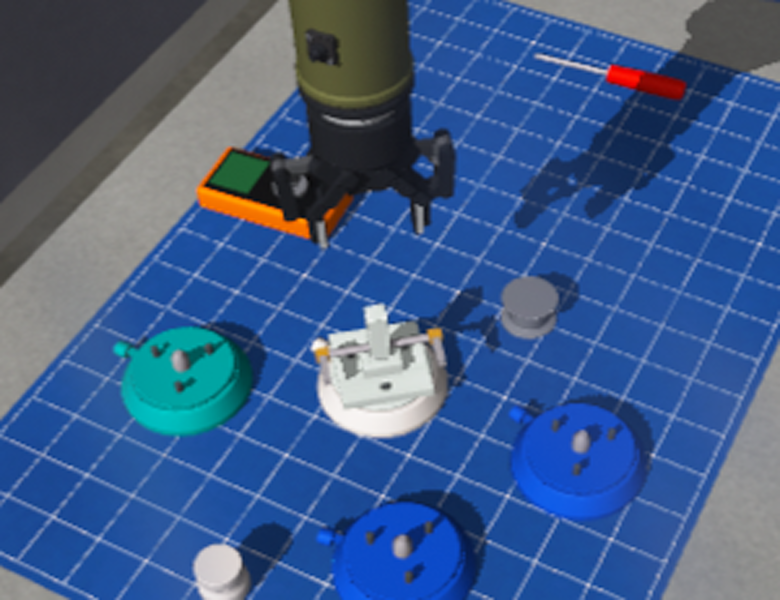

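The holder sits flush on the white base at (382,370): foot top at 46.3 mm against 46 mm expected. The stud shows in its front hole, the gripper is clear above, and the bystanders have not moved. Hand in.

```bash
python3 -c "
from station import workorder; print(workorder.close_job())"
```

```text
the job is handed in; nothing more can be done
None
```

The holder is mounted flush on the white swivel base and released, and I handed the job in at about 15 s of robot time. The hand-in gave no verdict.

**What I did:** I gripped the holder by its post and lifted it 12 cm. I read the stud angle from the top camera as about 8.8° from world +x and turned the holder to match while carrying it. I then lowered it over the pin in small steps. The studs went into the holes at the first try, so I did not need to search by turning under pressure. The strongest press I measured was about 9 N, at the moment it seated.

**Last checks (side camera):**
- **Height:** the foot top is at 46.3 mm, against 46 mm when flush.
- **Centring:** the holder is within about 1 mm of the base centre as that camera sees it.
- **Tilt:** about 0.007 rad.
- **Surroundings:** the gripper is about 15 cm above its release height and touching nothing. The bystanders look unmoved by eye; I did not measure them again.

**Disagreement:** the two cameras put the base centre about 2–3 mm apart, so I compared holder and base within the side camera only. No check failed.

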